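Gauge the depth of the rail hole in an island leg

TASK

Gauge how deep the foot-rail hole in the oak leg is bored: take the depth gauge out of the bit block, lower its rod into the hole and ease it down slowly until the crossbar lies flat on the leg and the rod has bottomed out, without ramming it; hold it there for about two seconds, pushing only a little harder than it takes to slide the bar. Then stand the gauge back in its place in the bit block, softly enough that the crossbar keeps that setting, let go, and leave the other things on the counter alone.

Things in the scene. Friction and masses are not known exactly. Their poses are not given: they have to be found in the camera images.
- handle (a point): centre of the depth gauge's dark wooden handle: 26 x 26 mm square, 52 mm tall, z up along the rod, flat sides along its x and y. It is fixed on a steel rod of 8 mm diameter whose tip lies 135 mm below this point. The gauge stands upright in the bit block, rod down, and weighs about 170 g
- rod_tip (a point): flat lower tip of the gauge's 8 mm steel rod, on its axis; z up along the rod
- crossbar (a point): middle of the flat underside of the gauge's aluminium crossbar (its stop), on the rod's axis; z up. 100 mm long (x), 22 wide (y), 14 thick, a 10 mm collar on top, a brass friction screw at one side. Square to the rod and held by friction: it slides on the rod only when pushed with about 6 N, else stays. Rod sticks out below it 8-18 mm at the start, 58 mm at most
- hole_mouth (a point): centre of the mouth of the round foot-rail hole, 24 mm diameter, in the oak leg's flat upper face, 70 mm above the counter; z up, y along the leg. Blind, straight down, depth not known: 22 to 52 mm. Its bottom is hard: meet it at 10 mm/s or less. The face is 70 mm wide, 150 mm from the hole to the square end (+y), 180 mm to the turned foot (-y). The leg does not move
- block_place (a point): centre of the mouth of the gauge's place in the wooden bit block: a 20 mm round hole, 70 mm deep, in the flat top 70 mm above the counter; z up. The gauge hangs in it, crossbar flat on the top. The block is 70 (x) by 160 (y) by 70 mm and does not move; the hole is 30 mm from its -y end. Three boring bits stand 60 to 105 mm farther in +y, reaching 36 mm above the top
- tin_mid (a point): middle of a food tin, 73 mm diameter, 110 mm tall, standing loose on the counter: bystander
- mug_mid (a point): middle of a white mug, 80 mm diameter, 90 mm tall, standing loose on the counter: bystander
- screwdriver: a screwdriver lying loose on the counter: bystander
There are look-alikes about, which are no part of the job. Leave any green or yellow look-alike of the part that bears block_place alone.

How it is judged:
By the outcome, as a careful person would: the job done as asked, in the order asked, and still so for the second after the job is handed in, with the robot touching nothing.
It also fails if it takes over 64 s, if anything falls off the work surface, if the arm or the gripper's body presses on something with over 40 N, if the wrist force passes 120 N, or if a joint passes its speed limit or range.

ROBOT

A 6-joint arm with a two-finger parallel gripper is mounted at the origin on the work surface. World frame = base frame: x ahead of the robot, y to its left, z up, the work surface at z = 0. Lengths are in m, angles in rad, forces in N, time in s.
With the tool pointing down it reaches from about 0.375 to 0.975 m from the base axis. Payload 3.8 kg.
Tool frame: the origin (TCP) lies between the finger pads; the fingertips stand 22 mm ahead of it and the grasp point (between the pads) lies 3 mm ahead of it; z points along the fingers, y is the direction in which the jaws open and shut (so a half turn about z gives the same grasp; the last joint's range is limited). The gripper opens to 85 mm and grips with 20 to 120 N. Pads are 22 mm wide; open, the fingers measure 114 mm over their backs; the gripper's body (76 mm by 85 mm) begins 54 mm behind the grasp point. The pads swing forward as they close: fully open they stand 13 mm farther back than shut.
Start: joints at [-1.192, 0.264, 1.604, -0, 1.274, -0.037], TCP at [0.273, -0.617, 0.253] pointing down, gripper open.
Joint ranges: [-2.63, 2.63], [-0.94, 2.18], [0.31, 2.57], [-1.31, 4.45], [0, 2.66], [-2.55, 2.55]. Speed limits (rad/s): [2.57, 2.57, 3.14, 3.14, 3.14, 3.14].

INTERFACE

Orientations are given as a rotation vector (axis times angle).
In Python, from workcell import * gives the robot as it stands.
- The arm moves only by the tool step_arm, never from a script. Its argument "motion" is a list that holds one entry, the list of rows, each a list of 7 numbers: the finger opening in m, from 0 to 0.0854, then the shift along the world's x, y, z in m, then the turn, a rotation vector about the world's x, y, z in degrees. A call has exactly 8 rows; each row is the pose to reach, as a shift and turn from the pose measured when the call began; what a row does not reach only later rows make up. A row lasts 1/8 s, in which the tool goes at most 62.5 mm and 10.7 degrees, less where a joint would pass 70% of its speed; a pose out of reach is approached as far as the arm can. A call with a gripper value outside its range is refused whole. The fingers move at their own pace and stop on an object; "newtons" is the grip in N (left out, the last holds). Time passes only in rows, so rows that repeat a pose let the fingers close, or fill a call up. It gives the time, the measured TCP pose, the force and the opening at its end, in the units of the state.
- read_state(): the state, without advancing time (a new reading comes with each control period).
- read_camera(name): name is "side" or "top"; returns (picture, depth): 480x640x3 uint8, blue, green, red; 480x640 float32, m along the optical axis (not along the pixel's ray), 0 where there is no reading.
- get_calibration(name): a dict with "K" (3x3 intrinsics, pixels), "dist_coeffs" ([k1, k2, p1, p2, k3] as OpenCV has them; the pictures are not rectified), "world_from_camera" (4x4, takes a point from camera to world coordinates). Camera axes: x right, y down, z forward; pixel columns grow to the right and rows downward; lengths in m; the calibration is good to about 2 mm. A picture is of the moment at which its call begins. get_calibration takes no time and is no camera call.
- finish_job(): hands the job in, once; it reports no verdict.
Trained networks look in the newest picture that a camera, given by its name, has taken for a name from the list of things; names that differ only in an ending like _2 or _b are one class to them, and where a whole thing is asked for, a point or a joint stands for the part that bears it (a point fixed in the world has none). Each returns a list of dicts, best first, with "score" (0 to 1); they miss things now and then, are a little off and sometimes report something else, mostly with a low value. They report only what shows in the picture. A call takes as long as a camera call. They do not tell look-alikes from the thing itself.
- spot_in(camera, thing): "xyz" ([x, y, z] in m, in the coordinates of the camera as it stood for that picture, good to about 4 mm: the middle of the surface that is visible of it).
- regions_of(camera, thing): "region" (480x640 bool, what is visible of it).
The state is a dict: "time": time; "q": joint angles; "joint_vel": joint speeds; "joint_torque": joint torques, N m; "tool_pos": TCP position; "tcp_rot": TCP orientation; "wrist_force": force on the tool from outside, world axes, zero at the start; "torque": the same for the moment, N m; "width": opening from 0.0 (shut) to 1.0 (fully open).
Only numpy, scipy, OpenCV 4.12 (cv2) and the standard library are available. Lean on these libraries where they do the work, as an engineer would, in place of code of your own. Each camera call takes 0.05 s, during which the arm holds its last target. There are 200 camera calls.

## Working session

There is one attempt and no reset: what is moved stays moved. The work goes in short steps, Python scripts to look and compute and a tool call to move; the robot and the scene stay as the last step left them, time stands still between calls to the robot, and variables do not carry over. Pictures are saved under pics/ and viewed, on a budget of 10 in all, crops included, one or two more only if the job needs it, and the job is handed in when it is done.

Besides the shell and the picture viewer there is one more tool, called after "Emit:" as name([rows], argument=value, ...), one row to a line, values as JSON. step_arm: Moves the arm, as the interface text tells. Its arguments: {"type":"object","properties":{"motion":{"type":"array"},"newtons":{"type":"number"}},"required":["motion"]}

```bash
mkdir -p pics; cat > h.py <<'E'
from workcell import *
import numpy as np, cv2
def pix2w(cam,u,v,d):
    c=get_calibration(cam);K=np.array(c["K"]);D=np.array(c["dist_coeffs"])
    p=cv2.undistortPoints(np.array([[[u,v]]],float),K,D)[0,0]
    return (np.array(c["world_from_camera"])@[p[0]*d,p[1]*d,d,1])[:3]
def cam2w(cam,x): return (np.array(get_calibration(cam)["world_from_camera"])@[*x,1])[:3]
def w2pix(cam,P):
    c=get_calibration(cam);T=np.linalg.inv(np.array(c["world_from_camera"]))
    q=T[:3,:3]@np.asarray(P,float)+T[:3,3]
    return cv2.projectPoints(q[None],np.zeros(3),np.zeros(3),np.array(c["K"]),np.array(c["dist_coeffs"]))[0][0,0]
def cloud(cam,depth):
    c=get_calibration(cam);K=np.array(c["K"]);D=np.array(c["dist_coeffs"]);T=np.array(c["world_from_camera"])
    v,u=np.mgrid[:480,:640];p=cv2.undistortPoints(np.dstack([u,v]).reshape(-1,1,2).astype(float),K,D).reshape(480,640,2)
    P=np.dstack([p*depth[...,None],depth])@T[:3,:3].T+T[:3,3];P[depth<=0]=np.nan
    return P
E
python3 - <<'E'
from h import *
np.set_printoptions(precision=3,suppress=True)
s=read_state();print(s)
for c in("top","side"):
    im,d=read_camera(c);cv2.imwrite(f"pics/{c}0.png",im);np.savez(f"{c}0.npz",im=im,d=d)
    T=np.array(get_calibration(c)["world_from_camera"]);print(c,T[:3,3],T[:3,2])
    for t in("handle","crossbar","hole_mouth","block_place","tin_mid","mug_mid","screwdriver"):
        for r in spot_in(c,t):
            w=cam2w(c,r["xyz"]);print(c,t,round(r["score"],2),w,w2pix(c,w))
E
```

```text
{'time': 0.0, 'q': array([-1.192,  0.265,  1.605, -0.   ,  1.274, -0.037]), 'joint_vel': array([ 0.001, -0.002, -0.   , -0.   , -0.002,  0.   ]), 'joint_torque': array([  0.001, -51.511, -36.732,   0.   ,   0.013,  -0.   ]), 'tool_pos': array([ 0.272, -0.617,  0.252]), 'tcp_rot': array([-3.072, -0.648,  0.001]), 'wrist_force': array([ 0.62 ,  0.286, -0.577]), 'torque': array([-0.084, -0.023,  0.007]), 'width': 0.9989622148497725}
top [0.421 0.07  1.104] [ 0.146  0.002 -0.989]
top handle 0.66 [0.452 0.24  0.218] [237.311 287.922]
top crossbar 0.73 [0.453 0.244 0.088] [246.704 289.35 ]
top hole_mouth 0.71 [ 0.551 -0.102 -0.   ] [392.842 247.179]
top block_place 0.9 [0.824 0.014 0.067] [343.441 132.846]
top block_place 0.62 [0.472 0.302 0.069] [222.978 282.088]
top block_place 0.56 [0.601 0.46  0.072] [156.953 228.165]
top tin_mid 0.92 [0.751 0.219 0.109] [256.129 158.428]
top screwdriver 0.84 [ 0.427 -0.004  0.019] [355.393 298.553]
side [0.537 1.065 1.146] [ 0.024 -0.71  -0.704]
side handle 0.6 [0.459 0.254 0.198] [363.442 282.057]
side crossbar 0.57 [0.459 0.254 0.087] [361.414 310.65 ]
side hole_mouth 0.71 [ 0.565 -0.062  0.016] [321.295 242.248]
side block_place 0.97 [0.32  0.372 0.07 ] [421.554 354.995]
side block_place 0.75 [0.481 0.336 0.072] [353.674 341.687]
side block_place 0.73 [0.83  0.036 0.073] [227.919 252.506]
side block_place 0.55 [0.609 0.49  0.071] [298.214 399.72 ]
side tin_mid 0.83 [0.761 0.25  0.093] [242.086 307.921]
side mug_mid 0.63 [ 0.375 -0.329  0.058] [378.74  176.844]
side screwdriver 0.81 [0.437 0.002 0.018] [364.094 257.015]
```

View pics/top0.png

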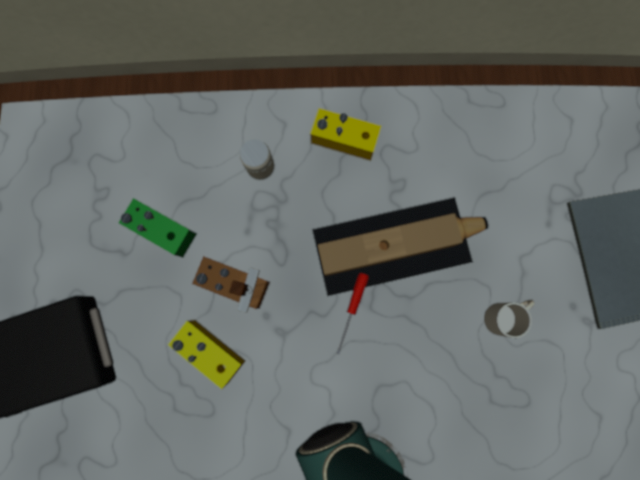

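View pics/side0.png

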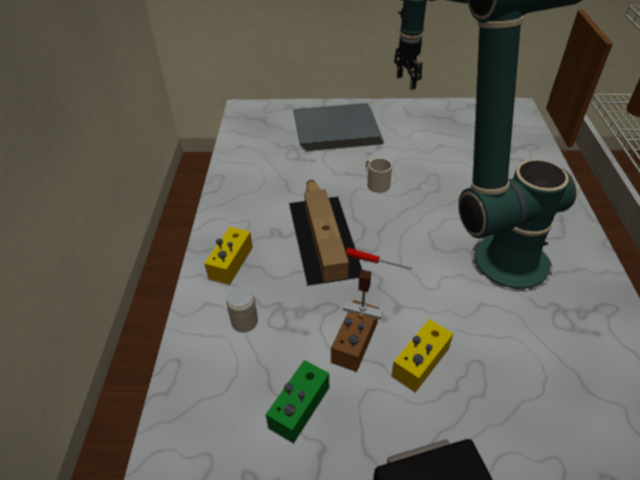

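The gauge stands in the brown block: handle at top px (237,288), side (363,282). The look-alikes are the green block at top (157,228) and the yellow ones at (345,134) and (207,354). I choose the brown one. The leg hole is at top (384,245), side (326,228).

```bash
python3 - <<'E'
from h import *
np.set_printoptions(precision=4,suppress=True)
ims=[]
for c,(bx,lx) in dict(top=((190,245,280,320),(300,190,500,300)),side=((320,255,400,375),(285,175,365,285))).items():
    z=np.load(f"{c}0.npz");im,d=z["im"],z["d"];P=cloud(c,d)
    hsv=cv2.cvtColor(im,cv2.COLOR_BGR2HSV)
    for nm,b,zr in(("handle",bx,(.17,.28)),("bar",bx,(.08,.104)),("blocktop",bx,(.063,.077)),("leg",lx,(.062,.078))):
        m=np.zeros((480,640),bool);m[b[1]:b[3],b[0]:b[2]]=1
        m&=(P[...,2]>zr[0])&(P[...,2]<zr[1])
        q=P[m]
        if len(q)<5: print(c,nm,len(q));continue
        r=cv2.minAreaRect((q[:,:2]*1000).astype(np.float32))
        print(c,nm,len(q),"med",np.median(q,0),"zmax",q[:,2].max(),"rect mm",r, "zpct",np.percentile(q[:,2],[5,50,95]))
    for b in(bx,lx):
        ims.append(cv2.resize(im[b[1]:b[3],b[0]:b[2]],(400,300),interpolation=cv2.INTER_CUBIC))
cv2.imwrite("pics/crop.png",np.vstack([np.hstack(ims[:2]),np.hstack(ims[2:])]))
E
```

```text
top handle 223 med [0.4521 0.2388 0.2161] zmax 0.22096636116961277 rect mm ((452.80108642578125, 241.43177795410156), (26.253223419189453, 26.334012985229492), 73.26993560791016) zpct [0.1786 0.2161 0.2192]
top bar 582 med [0.4712 0.2507 0.0855] zmax 0.10395922186612572 rect mm ((466.7926940917969, 294.12432861328125), (129.98507690429688, 100.03968048095703), 74.86055755615234) zpct [0.0813 0.0855 0.1021]
top blocktop 1417 med [0.4765 0.2999 0.0695] zmax 0.07618746857954783 rect mm ((469.6982116699219, 289.8264465332031), (161.6063995361328, 91.0573959350586), 67.69794464111328) zpct [0.0663 0.0695 0.0725]
top leg 4257 med [ 0.5531 -0.0887  0.0698] zmax 0.07671151980241686 rect mm ((556.59033203125, -103.17741394042969), (70.86285400390625, 366.582275390625), 11.544594764709473) zpct [0.0664 0.0698 0.073 ]
side handle 240 med [0.4571 0.2549 0.2067] zmax 0.2212770761981222 rect mm ((456.30841064453125, 245.33023071289062), (30.65277099609375, 26.296567916870117), 70.62686157226562) zpct [0.1743 0.2067 0.219 ]
side bar 492 med [0.47   0.2574 0.0864] zmax 0.10376783766437625 rect mm ((471.746337890625, 296.266357421875), (131.31837463378906, 99.80500030517578), 73.44783020019531) zpct [0.0808 0.0864 0.1026]
side blocktop 1483 med [0.4904 0.3001 0.0699] zmax 0.07698443516274689 rect mm ((469.34259033203125, 230.7262420654297), (189.4683380126953, 389.1363525390625), 0.7784112095832825) zpct [0.0652 0.0699 0.074 ]
side leg 1817 med [ 0.5536 -0.0636  0.0698] zmax 0.07794865144878593 rect mm ((558.16064453125, -94.29585266113281), (71.79412841796875, 359.0346984863281), 11.385628700256348) zpct [0.0653 0.0698 0.0738]
```

View pics/crop.png

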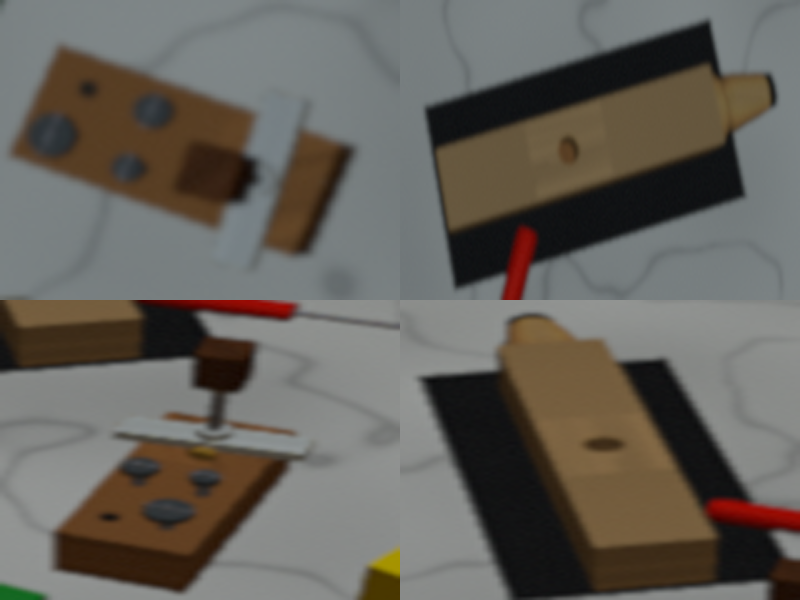

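```bash
python3 - <<'E'
from h import *
np.set_printoptions(precision=4,suppress=True,linewidth=150)
def atz(c,u,v,z):
    a=pix2w(c,u,v,1.);o=np.array(get_calibration(c)["world_from_camera"])[:3,3];return o+(a-o)*(z-o[2])/(a[2]-o[2])
for c,hb,bb in(("top",(374,236,394,256),(240,262,275,315)),("side",(312,218,340,238),(335,295,390,322))):
    z=np.load(f"{c}0.npz");im,d=z["im"],z["d"];P=cloud(c,d);hsv=cv2.cvtColor(im,cv2.COLOR_BGR2HSV)
    g=cv2.cvtColor(im,cv2.COLOR_BGR2GRAY)
    G=g[hb[1]:hb[3],hb[0]:hb[2]]; m=G<np.median(G)-18
    v,u=np.nonzero(m);uc=(u.min()+u.max())/2+hb[0];vc=(v.min()+v.max())/2+hb[1]
    print(c,"hole px",uc,vc,u.min()+hb[0],u.max()+hb[0],v.min()+hb[1],v.max()+hb[1],atz(c,uc,vc,.07),"mean",atz(c,u.mean()+hb[0],v.mean()+hb[1],.07))
    print((P[hb[1]:hb[3],hb[0]:hb[2],2]*1000).astype(int)[3:17,2:])
    m=np.zeros((480,640),bool);m[bb[1]:bb[3],bb[0]:bb[2]]=1
    m&=(P[...,2]>.078)&(P[...,2]<.1)&(hsv[...,1]<60)
    r=cv2.minAreaRect((P[m][:,:2]*1000).astype(np.float32));q=P[m][:,:2];w,V=np.linalg.eigh(np.cov(q.T))
    print(c,"bar",m.sum(),r,"pca deg",np.degrees(np.arctan(V[1,1]/V[0,1])),q.mean(0))
    # handle top
    m=(P[...,2]>.213)&(P[...,2]<.225)&(abs(P[...,0]-.453)<.03)&(abs(P[...,1]-.242)<.03)
    print("handle top",m.sum(),P[m].mean(0),cv2.minAreaRect((P[m][:,:2]*1000).astype(np.float32)))
E
```

```text
top hole px 384.5 244.0 380 389 240 248 [ 0.5507 -0.0725  0.07  ] mean [ 0.5502 -0.0716  0.07  ]
[[                  71                   68                   69                   69                   69                   68                   71
                    72                   64                   67                   69                   71                   67                   70
                    69                   71                   71                   69]
 [                  70                   68                   69                   69                   67                   67                   55
                    56                   52                   63                   64                   69                   72                   66
                    70                   71                   70                   69]
 [                  68                   71                   67                   71                   54                   36                   40
                    40                   44                   48                   5
[... 5574 characters left out ...]
8 67 65 65  5 -2]
 [70 69 70 66 63 67 72 68 72 70 67 71 68 71 72 69 69 68 70 73 69 72 73 65 69  2]
 [66 71 71 75 73 63 67 66 68 68 73 71 72 66 73 70 72 67 70 70 70 69 69 72 68 -2]
 [62 68 70 70 70 70 71 69 72 68 70 68 69 68 66 66 75 69 71 69 67 68 69 73 69 -3]
 [53 70 68 71 70 70 70 66 69 68 73 66 67 77 70 70 67 71 70 68 67 70 69 71 67 -1]]
side bar 321 ((455.2893371582031, 256.4679870605469), (98.46791076660156, 73.6639633178711), 1.3210021257400513) pca deg -14.329361647839539 [0.4571 0.2484]
handle top 95 [0.4567 0.2467 0.2168] ((456.49200439453125, 245.0255889892578), (29.596181869506836, 25.715848922729492), 73.07137298583984)<stdin>:11: RuntimeWarning: invalid value encountered in cast
```

Emit:
step_arm([
  [[0.085,0.02,0.06,0.02,0,0,0],[0.085,0.04,0.12,0.04,0,0,0],[0.085,0.06,0.18,0.06,0,0,6],[0.085,0.09,0.24,0.06,0,0,12],[0.085,0.12,0.3,0.06,0,0,18],[0.085,0.14,0.36,0.06,0,0,24],[0.085,0.16,0.42,0.06,0,0,30],[0.085,0.18,0.48,0.06,0,0,36]],
], newtons=60)

```text
time: 1.8
tool_pos: [0.446, -0.1566, 0.3138]
tcp_rot: [2.72, 1.57, 0.001]
wrist_force: [0.5, -0.9, 0.4]
width: 0.996
```

Emit:
step_arm([
  [[0.085,0.03,0.06,0,0,0,4],[0.085,0.03,0.12,0,0,0,8],[0.085,0.03,0.18,0,0,0,12],[0.085,0.02,0.24,0,0,0,14],[0.085,0.015,0.3,0,0,0,14],[0.085,0.008,0.35,-0.01,0,0,14],[0.085,0.008,0.399,-0.014,0,0,14],[0.085,0.008,0.399,-0.024,0,0,14]],
])

```text
time: 2.8
tool_pos: [0.4538, 0.2454, 0.2901]
tcp_rot: [2.504, 1.896, 0.004]
wrist_force: [0.2, -0.0, 0.3]
width: 0.996
```

```bash
python3 - <<'E'
from h import *
s=read_state();print(s["tool_pos"],s["tcp_rot"],s["time"],s["q"])
ims=[]
for c in("top","side"):
    im,d=read_camera(c);P=[s["tool_pos"][0],s["tool_pos"][1],.219]
    u,v=map(int,w2pix(c,P));cr=cv2.resize(im[v-60:v+60,u-60:u+60],(400,400),interpolation=3);ims.append(cr)
    for p in (w2pix(c,P),w2pix(c,s["tool_pos"])): cv2.circle(cr,(int((p[0]-u+60)*400/120),int((p[1]-v+60)*400/120)),3,(255,0,255),-1)
cv2.imwrite("pics/ap.png",np.hstack(ims))
E
```

```text
[0.45382302 0.24538298 0.29009772] [2.50407764 1.89612873 0.00440258] 2.8 [ 4.47422945e-01 -6.33492816e-02  1.89426385e+00 -4.73899716e-05
  1.30780805e+00  7.22024230e-01]
```

View pics/ap.png

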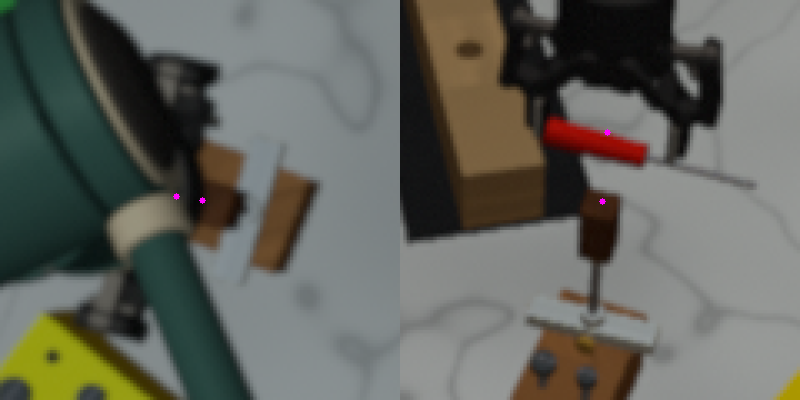

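The side crop shows the handle at (600,200) centred between the open fingers at (535,120) and (680,140), so I go down.

Emit:
step_arm([
  [[0.085,0,-0.003,-0.02,0,0,0],[0.085,0,-0.003,-0.04,0,0,0],[0.085,0,-0.003,-0.06,0,0,0],[0.085,0,-0.003,-0.08,0,0,0],[0.085,0,-0.003,-0.095,0,0,0],[0.085,0,-0.003,-0.095,0,0,0],[0.04,0,-0.003,-0.095,0,0,0],[0.04,0,-0.003,-0.095,0,0,0]],
])

```text
time: 3.9
tool_pos: [0.4538, 0.2394, 0.1943]
tcp_rot: [2.506, 1.892, 0.0]
wrist_force: [-0.0, -0.0, 0.6]
width: 0.598
```

Emit:
step_arm([
  [[0.03,0,0,0,0,0,0],[0.027,0,0,0,0,0,0],[0.022,0,0,0,0,0,0],[0.018,0,0,0,0,0,0],[0.015,0,0,0,0,0,0],[0.015,0,0,0,0,0,0],[0.015,0,0,0,0,0,0],[0.015,0,0,0,0,0,0]],
])

```text
time: 4.9
tool_pos: [0.4539, 0.2396, 0.1948]
tcp_rot: [2.507, 1.892, 0.001]
wrist_force: [-1.8, 0.1, 6.0]
width: 0.297
```

```bash
python3 - <<'E'
from h import *
s=read_state();print(s["tool_pos"],s["tcp_rot"],s["time"],s["wrist_force"],s["width"])
im,d=read_camera("side")
u,v=map(int,w2pix("side",s["tool_pos"]));cr=cv2.resize(im[v-50:v+90,u-70:u+70],(560,560),interpolation=3)
cv2.imwrite("pics/gr.png",cr)
P=cloud("side",d);hsv=cv2.cvtColor(im,cv2.COLOR_BGR2HSV)
E
```

```text
[0.45391814 0.23959922 0.19481256] [2.50655007e+00 1.89178264e+00 9.84219809e-04] 4.9 [-1.76181391  0.07725413  6.03820461] 0.29661301906334553
```

View pics/gr.png

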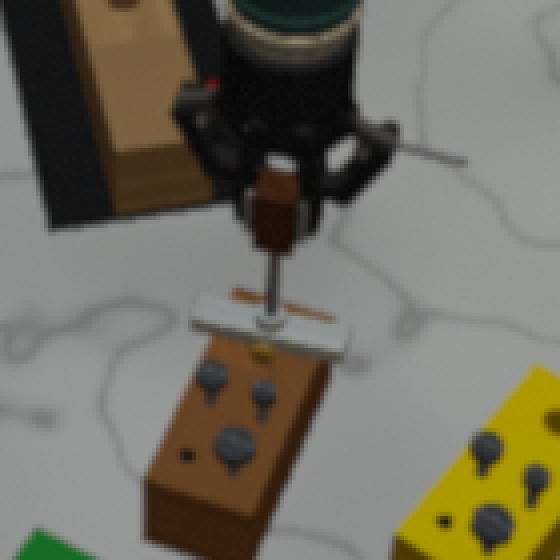

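Emit:
step_arm([
  [[0.015,0,0,0.005,0,0,0],[0.015,0,0,0.015,0,0,0],[0.015,0,0,0.03,0,0,0],[0.015,0,0,0.045,0,0,0],[0.015,0,0,0.06,0,0,0],[0.015,0.01,-0.02,0.07,0,0,0],[0.015,0.02,-0.06,0.07,0,0,0],[0.015,0.03,-0.1,0.07,0,0,0]],
])

```text
time: 5.95
tool_pos: [0.4845, 0.1389, 0.2662]
tcp_rot: [2.505, 1.893, 0.003]
wrist_force: [0.7, -0.5, -1.8]
width: 0.293
```

Emit:
step_arm([
  [[0.015,0.01,-0.03,0,0,0,0],[0.015,0.02,-0.07,0,0,0,0],[0.015,0.035,-0.11,0,0,0,0],[0.015,0.05,-0.15,0,0,0,0],[0.015,0.06,-0.18,0,0,0,0],[0.015,0.066,-0.2,0,0,0,0],[0.015,0.068,-0.208,0,0,0,0],[0.015,0.068,-0.208,0,0,0,0]],
])

```text
time: 6.95
tool_pos: [0.5524, -0.0689, 0.2662]
tcp_rot: [2.506, 1.893, 0.004]
wrist_force: [-0.1, 1.0, -0.7]
width: 0.296
```

```bash
python3 - <<'E'
from h import *
s=read_state();print(s["tool_pos"],s["tcp_rot"],s["time"],s["wrist_force"],s["torque"],s["width"])
ims=[]
t=np.array(s["tool_pos"])
for c in("top","side"):
    im,d=read_camera(c);np.savez(f"{c}1.npz",im=im,d=d)
    u,v=map(int,w2pix(c,[.5505,-.072,.07]));f=400/120
    cr=cv2.resize(im[v-70:v+50,u-60:u+60],(400,400),interpolation=3);ims.append(cr)
    for p in ([.5505,-.072,.07],t-[0,0,.138]):
        q=w2pix(c,p);cv2.circle(cr,(int((q[0]-u+60)*f),int((q[1]-v+70)*f)),2,(255,0,255),-1)
    for r in spot_in(c,"rod_tip")+spot_in(c,"crossbar"): print(c,r["score"],cam2w(c,r["xyz"]))
cv2.imwrite("pics/ho.png",np.hstack(ims))
E
```

```text
[ 0.5523771  -0.06892772  0.26624675] [2.50564839 1.8925581  0.00353971] 6.95 [-0.0726221   1.03821847 -0.74842043] [ 0.00145072 -0.01196518  0.01106309] 0.2958387370781433
top 0.46 [ 0.53755603 -0.05074408  0.15763051]
side 0.81 [ 0.55345924 -0.05674657  0.25760026]
side 0.76 [ 0.55667068 -0.05354761  0.15969299]
```

View pics/ho.png

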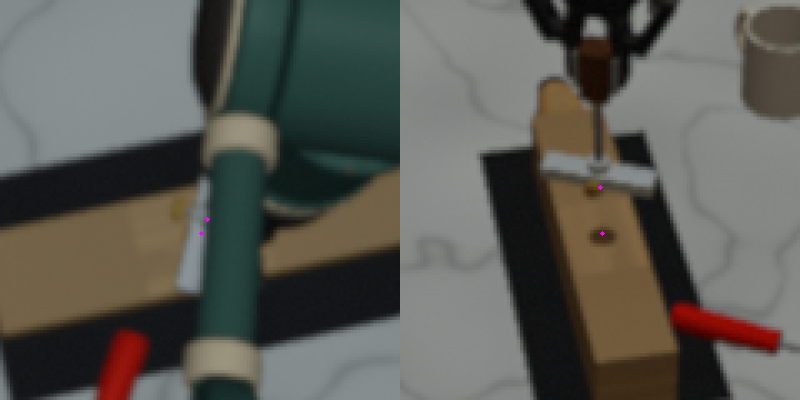

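Emit:
step_arm([
  [[0.015,0,-0.004,-0.01,0,0,0],[0.015,0,-0.004,-0.02,0,0,0],[0.015,-0.001,-0.004,-0.03,0,0,0],[0.015,-0.001,-0.004,-0.04,0,0,0],[0.015,-0.001,-0.004,-0.046,0,0,0],[0.015,-0.001,-0.004,-0.048,0,0,0],[0.015,-0.001,-0.004,-0.05,0,0,0],[0.015,-0.001,-0.004,-0.05,0,0,0]],
])

```text
time: 8.25
tool_pos: [0.5515, -0.0723, 0.2164]
tcp_rot: [2.504, 1.894, 0.004]
wrist_force: [0.4, -0.3, -2.0]
width: 0.297
```

```bash
cat > look.py <<'E'
from h import *
import sys
np.set_printoptions(precision=4,suppress=True)
s=read_state();t=np.array(s["tool_pos"]);print(t,s["time"],s["wrist_force"],s["torque"])
im,d=read_camera("side");P=cloud("side",d);hsv=cv2.cvtColor(im,cv2.COLOR_BGR2HSV)
# crossbar: grey, well above the leg/block top, below fingers
near=np.hypot(P[...,0]-t[0],P[...,1]-t[1])<.065
m=near&(P[...,2]>float(sys.argv[1]))&(P[...,2]<float(sys.argv[2]))&(hsv[...,1]<60)&(hsv[...,2]>90)
q=P[m];print("bar n",m.sum(),"z pct",np.percentile(q[:,2],[5,25,50,75,95]),cv2.minAreaRect((q[:,:2]*1000).astype(np.float32)))
# rod: narrow column between collar and handle
zz=P[...,2];m=(np.hypot(P[...,0]-t[0],P[...,1]-t[1])<.02)&(zz>t[2]-.085)&(zz<t[2]-.035);print("rod n",m.sum(),np.median(P[m],0) if m.any() else "")
m=(np.hypot(P[...,0]-t[0],P[...,1]-t[1])<.025)&(zz>t[2]-.022)&(zz<t[2]+.02)&(hsv[...,1]>90)&(hsv[...,0]<20);print("handle face",m.sum(),np.median(P[m],0) if m.any() else "")
u,v=map(int,w2pix("side",t-[0,0,.1]))
cr=cv2.resize(im[v-60:v+60,u-60:u+60],(480,480),interpolation=3);cv2.imwrite(sys.argv[3],cr)
E
python3 look.py .085 .13 pics/d1.png
```

```text
[ 0.5515 -0.0723  0.2164] 8.25 [ 0.3614 -0.301  -1.9738] [-0.0318  0.0219 -0.0068]
bar n 181 z pct [0.1014 0.1041 0.1059 0.1081 0.1154] ((554.6937255859375, -67.06866455078125), (29.794696807861328, 100.075439453125), 73.28475952148438)
rod n 38 [ 0.5552 -0.0649  0.1542]
handle face 111 [ 0.5573 -0.0556  0.216 ]
```

View pics/d1.png

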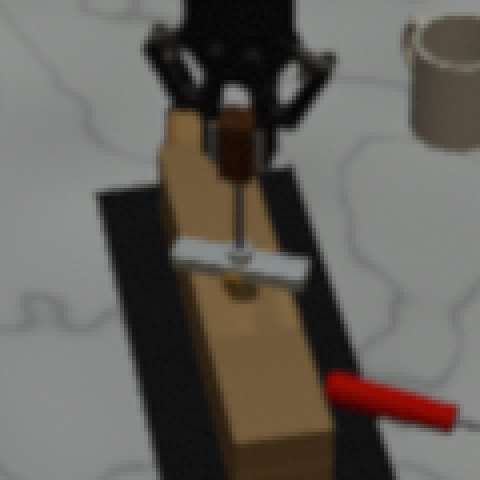

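Emit:
step_arm([
  [[0.015,-0.003,-0.001,0,0,0,0],[0.015,-0.003,-0.001,-0.002,0,0,0],[0.015,-0.003,-0.001,-0.004,0,0,0],[0.015,-0.003,-0.001,-0.006,0,0,0],[0.015,-0.003,-0.001,-0.008,0,0,0],[0.015,-0.003,-0.001,-0.01,0,0,0],[0.015,-0.003,-0.001,-0.012,0,0,0],[0.015,-0.003,-0.001,-0.014,0,0,0]],
])

```text
time: 9.3
tool_pos: [0.5485, -0.0733, 0.2024]
tcp_rot: [2.504, 1.894, 0.004]
wrist_force: [0.3, -0.7, -1.5]
width: 0.297
```

Emit:
step_arm([
  [[0.015,0,0,-0.001,0,0,0],[0.015,0,0,-0.002,0,0,0],[0.015,0,0,-0.003,0,0,0],[0.015,0,0,-0.004,0,0,0],[0.015,0,0,-0.005,0,0,0],[0.015,0,0,-0.006,0,0,0],[0.015,0,0,-0.007,0,0,0],[0.015,0,0,-0.008,0,0,0]],
])

```text
time: 10.3
tool_pos: [0.5486, -0.0734, 0.1948]
tcp_rot: [2.503, 1.894, 0.004]
wrist_force: [-3.1, 0.7, 4.7]
width: 0.295
```

```bash
python3 look.py .074 .13 pics/d2.png
```

```text
[ 0.5486 -0.0734  0.1948] 10.3 [-3.1408  0.6632  4.7281] [0.0872 0.4108 0.0206]
bar n 178 z pct [0.0796 0.082  0.0842 0.0863 0.0944] ((553.4030151367188, -69.40083312988281), (35.067237854003906, 102.2997817993164), 69.5562744140625)
rod n 38 [ 0.5525 -0.0661  0.1341]
handle face 106 [ 0.5547 -0.0562  0.1948]
```

View pics/d2.png

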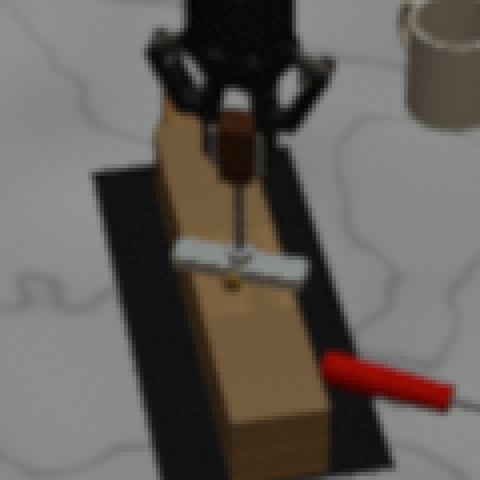

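Emit:
step_arm([
  [[0.015,0,0,-0.001,0,0,0],[0.015,0,0,-0.002,0,0,0],[0.015,0,0,-0.003,0,0,0],[0.015,0,0,-0.004,0,0,0],[0.015,0,0,-0.005,0,0,0],[0.015,0,0,-0.006,0,0,0],[0.015,0,0,-0.007,0,0,0],[0.015,0,0,-0.008,0,0,0]],
])

```text
time: 11.35
tool_pos: [0.5486, -0.0734, 0.1877]
tcp_rot: [2.503, 1.894, 0.004]
wrist_force: [-3.1, 0.8, 4.1]
width: 0.298
```

```bash
python3 look.py .074 .13 pics/d3.png
```

```text
[ 0.5486 -0.0734  0.1877] 11.35 [-3.0535  0.787   4.1023] [0.093  0.673  0.0214]
bar n 176 z pct [0.0798 0.0823 0.0839 0.086  0.0932] ((550.852294921875, -73.22359466552734), (34.567745208740234, 101.22872161865234), 71.96855926513672)
rod n 36 [ 0.5526 -0.0666  0.1254]
handle face 105 [ 0.5547 -0.0561  0.1903]
```

```bash
python3 - <<'E'
from h import *
s=read_state()
print(cv2.Rodrigues(np.array(s["tcp_rot"]))[0],s["wrist_force"],s["torque"])
E
```

```text
[[ 2.72021485e-01  9.62283855e-01  3.75418016e-03]
 [ 9.62290965e-01 -2.72021953e-01 -3.95204065e-04]
 [ 6.40920929e-04  3.72011764e-03 -9.99992875e-01]] [-3.07343826  0.78953813  4.57134315] [0.1221559  0.59247505 0.00753218]
```

Emit:
step_arm([
  [[0.015,0,0,-0.001,0,0,0],[0.015,0,0,-0.002,0,0,0],[0.015,0,0,-0.003,0,0,0],[0.015,0,0,-0.004,0,0,0],[0.015,0,0,-0.005,0,0,0],[0.015,0,0,-0.006,0,0,0],[0.015,0,0,-0.007,0,0,0],[0.015,0,0,-0.008,0,0,0]],
])

```text
time: 12.4
tool_pos: [0.5486, -0.0734, 0.1804]
tcp_rot: [2.503, 1.894, 0.004]
wrist_force: [-2.3, -0.2, 5.1]
width: 0.298
```

Emit:
step_arm([
  [[0.015,0,0,-0.001,0,0.1,0],[0.015,0,0,-0.002,0,0.2,0],[0.015,0,0,-0.003,0,0.2,0],[0.015,0,0,-0.004,0,0.2,0],[0.015,0,0,-0.005,0,0.2,0],[0.015,0,0,-0.006,0,0.2,0],[0.015,0,0,-0.007,0,0.2,0],[0.015,0,0,-0.007,0,0.2,0]],
])

```text
time: 13.4
tool_pos: [0.5488, -0.0734, 0.1742]
tcp_rot: [2.504, 1.895, 0.001]
wrist_force: [-3.0, -0.4, 5.2]
width: 0.294
```

```bash
cat > st.py <<'E'
from h import *
np.set_printoptions(precision=4,suppress=True)
s=read_state();R=cv2.Rodrigues(np.array(s["tcp_rot"]))[0];print(s["time"],s["tool_pos"],"toolz",R[:,2],s["wrist_force"],s["torque"])
E
python3 st.py
```

```text
13.4 [ 0.5488 -0.0734  0.1742] toolz [ 0.001  -0.0006 -1.    ] [-3.008  -0.3696  5.2241] [ 0.112   0.4711 -0.007 ]
```

Emit:
step_arm([
  [[0.015,0,0,-0.001,0,0,0],[0.015,0,0,-0.0015,0,0,0],[0.015,0,0,-0.002,0,0,0],[0.015,0,0,-0.0025,0,0,0],[0.015,0,0,-0.003,0,0,0],[0.015,0,0,-0.0035,0,0,0],[0.015,0,0,-0.004,0,0,0],[0.015,0,0,-0.0045,0,0,0]],
])

```text
time: 14.4
tool_pos: [0.5488, -0.0735, 0.1703]
tcp_rot: [2.504, 1.895, 0.001]
wrist_force: [-2.6, -0.2, 4.7]
width: 0.298
```

Emit:
step_arm([
  [[0.015,0,0,-0.0006,0,0,0],[0.015,0,0,-0.0008,0,0,0],[0.015,0,0,-0.001,0,0,0],[0.015,0,0,-0.0012,0,0,0],[0.015,0,0,-0.0014,0,0,0],[0.015,0,0,-0.0016,0,0,0],[0.015,0,0,-0.0018,0,0,0],[0.015,0,0,-0.002,0,0,0]],
])

```text
time: 15.4
tool_pos: [0.5488, -0.0734, 0.1688]
tcp_rot: [2.504, 1.895, 0.001]
wrist_force: [-3.4, 0.6, 5.4]
width: 0.298
```

Emit:
step_arm([
  [[0.015,0,0,-0.0006,0,0,0],[0.015,0,0,-0.0008,0,0,0],[0.015,0,0,-0.001,0,0,0],[0.015,0,0,-0.0012,0,0,0],[0.015,0,0,-0.0014,0,0,0],[0.015,0,0,-0.0016,0,0,0],[0.015,0,0,-0.0018,0,0,0],[0.015,0,0,-0.0018,0,0,0]],
])

```text
time: 16.4
tool_pos: [0.5488, -0.0735, 0.1675]
tcp_rot: [2.504, 1.895, 0.001]
wrist_force: [-4.0, 1.5, 5.2]
width: 0.295
```

Emit:
step_arm([
  [[0.015,-0.0005,0,-0.0006,0,0,0],[0.015,-0.0005,0,-0.0008,0,0,0],[0.015,-0.0005,0,-0.001,0,0,0],[0.015,-0.0005,0,-0.0012,0,0,0],[0.015,-0.0005,0,-0.0014,0,0,0],[0.015,-0.0005,0,-0.0016,0,0,0],[0.015,-0.0005,0,-0.0018,0,0,0],[0.015,-0.0005,0,-0.0018,0,0,0]],
])

```text
time: 17.4
tool_pos: [0.5487, -0.0735, 0.1663]
tcp_rot: [2.504, 1.894, 0.002]
wrist_force: [-3.2, 1.2, 6.3]
width: 0.295
```

Emit:
step_arm([
  [[0.015,-0.0005,0,-0.0006,0,0,0],[0.015,-0.0005,0,-0.0008,0,0,0],[0.015,-0.0005,0,-0.001,0,0,0],[0.015,-0.0005,0,-0.0012,0,0,0],[0.015,-0.0005,0,-0.0014,0,0,0],[0.015,-0.0005,0,-0.0016,0,0,0],[0.015,-0.0005,0,-0.0018,0,0,0],[0.015,-0.0005,0,-0.0018,0,0,0]],
])

```text
time: 18.4
tool_pos: [0.5486, -0.0735, 0.1663]
tcp_rot: [2.503, 1.894, 0.003]
wrist_force: [-5.4, 0.7, 10.6]
width: 0.293
```

```bash
python3 st.py; python3 look.py .074 .13 pics/d4.png
```

```text
18.4 [ 0.5486 -0.0735  0.1663] toolz [ 0.0034 -0.0008 -1.    ] [-5.407   0.7375 10.6124] [0.2682 0.9398 0.0228]
[ 0.5486 -0.0735  0.1663] 18.4 [-5.407   0.7375 10.6124] [0.2682 0.9398 0.0228]
bar n 177 z pct [0.0803 0.0824 0.0843 0.0863 0.0951] ((553.0648803710938, -68.35360717773438), (28.778949737548828, 99.81199645996094), 75.96289825439453)
rod n 89 [ 0.5527 -0.0656  0.0885]
handle face 110 [ 0.5536 -0.0568  0.1668]
```

Emit:
step_arm([
  [[0.015,0,0,-0.0013,0,0.15,0],[0.015,0,0,-0.0013,0,0.15,0],[0.015,0,0,-0.0013,0,0.15,0],[0.015,0,0,-0.0013,0,0.15,0],[0.015,0,0,-0.0013,0,0.15,0],[0.015,0,0,-0.0013,0,0.15,0],[0.015,0,0,-0.0013,0,0.15,0],[0.015,0,0,-0.0013,0,0.15,0]],
])

```text
time: 19.45
tool_pos: [0.5489, -0.0735, 0.1663]
tcp_rot: [2.504, 1.895, 0.001]
wrist_force: [-4.0, -0.0, 9.8]
width: 0.302
```

```bash
python3 st.py
```

```text
19.45 [ 0.5489 -0.0735  0.1663] toolz [ 0.0015 -0.0008 -1.    ] [-3.9536 -0.0378  9.8179] [0.2202 0.8407 0.0055]
```

Emit:
step_arm([
  [[0.015,0,0,-0.001,0,0.06,0],[0.015,0,0,-0.001,0,0.06,0],[0.015,0,0,-0.001,0,0.06,0],[0.015,0,0,-0.001,0,0.06,0],[0.015,0,0,-0.001,0,0.06,0],[0.015,0,0,-0.001,0,0.06,0],[0.015,0,0,-0.001,0,0.06,0],[0.015,0,0,-0.001,0,0.06,0]],
])

```text
time: 20.45
tool_pos: [0.549, -0.0735, 0.1663]
tcp_rot: [2.504, 1.895, 0.0]
wrist_force: [-4.0, 0.2, 8.8]
width: 0.298
```

Emit:
step_arm([
  [[0.015,0,0,-0.001,0,0,0],[0.015,0,0,-0.001,0,0,0],[0.015,0,0,-0.001,0,0,0],[0.015,0,0,-0.001,0,0,0],[0.015,0,0,-0.001,0,0,0],[0.015,0,0,-0.001,0,0,0],[0.015,0,0,-0.001,0,0,0],[0.015,0,0,-0.001,0,0,0]],
])

```text
time: 21.45
tool_pos: [0.549, -0.0735, 0.1663]
tcp_rot: [2.504, 1.895, 0.0]
wrist_force: [-4.2, 0.3, 9.5]
width: 0.295
```

```bash
python3 st.py
```

```text
21.45 [ 0.549  -0.0735  0.1663] toolz [ 0.0008 -0.0009 -1.    ] [-4.1916  0.3123  9.536 ] [ 0.1858  0.865  -0.0015]
```

Emit:
step_arm([
  [[0.015,0,0,0.003,0,0,0],[0.015,0,0,0.01,0,0,0],[0.015,0,0,0.02,0,0,0],[0.015,0,0,0.035,0,0,0],[0.015,0,0,0.05,0,0,0],[0.015,0,0,0.07,0,0,0],[0.015,0,0,0.09,0,0,0],[0.015,0,0,0.1,0,0,0]],
])

```text
time: 22.45
tool_pos: [0.5499, -0.0736, 0.2689]
tcp_rot: [2.502, 1.893, 0.004]
wrist_force: [0.8, -0.5, -1.2]
width: 0.299
```

```bash
python3 st.py; python3 look.py .13 .19 pics/d5.png; python3 - <<'E'
from h import *
np.set_printoptions(precision=4,suppress=True)
def atz(c,u,v,z):
    a=pix2w(c,u,v,1.);o=np.array(get_calibration(c)["world_from_camera"])[:3,3];return o+(a-o)*(z-o[2])/(a[2]-o[2])
ims=[]
for c in("top","side"):
    im,d=read_camera(c);P=cloud(c,d);g=cv2.cvtColor(im,cv2.COLOR_BGR2GRAY)
    u0,v0=map(int,w2pix(c,[.4535,.2405,.07]))
    for r in spot_in(c,"block_place"): print(c,"net",r["score"],cam2w(c,r["xyz"]))
    G=g[v0-12:v0+12,u0-12:u0+12];cv2.GaussianBlur(G,(3,3),0)
    t,m=cv2.threshold(G,0,255,cv2.THRESH_BINARY_INV+cv2.THRESH_OTSU)
    n,l,st,ce=cv2.connectedComponentsWithStats(m)
    for i in range(1,n):
        if st[i,4]>15: print(c,"dark",st[i],atz(c,ce[i][0]+u0-12,ce[i][1]+v0-12,.07))
    # block top outline
    mm=(abs(P[...,2]-.07)<.006)&(np.hypot(P[...,0]-.475,P[...,1]-.29)<.1)
    hsv=cv2.cvtColor(im,cv2.COLOR_BGR2HSV);mm&=(hsv[...,0]<15)&(hsv[...,1]>80)
    print(c,"top rect",cv2.minAreaRect((P[mm][:,:2]*1000).astype(np.float32)),mm.sum())
    ims.append(cv2.resize(im[v0-40:v0+40,u0-40:u0+40],(400,400),interpolation=3))
cv2.imwrite("pics/bl.png",np.hstack(ims))
E
```

```text
22.45 [ 0.5499 -0.0736  0.2689] toolz [ 0.004  -0.0015 -1.    ] [ 0.7501 -0.4588 -1.1501] [ 0.0005 -0.0136  0.0221]
[ 0.5499 -0.0736  0.2689] 22.45 [ 0.7501 -0.4588 -1.1501] [ 0.0005 -0.0136  0.0221]
bar n 162 z pct [0.1826 0.1846 0.186  0.1874 0.1889] ((552.8953247070312, -68.9095458984375), (27.843294143676758, 100.93901062011719), 74.17147064208984)
rod n 84 [ 0.552  -0.0655  0.1914]
handle face 118 [ 0.5541 -0.0566  0.2706]
top net 0.97 [0.6017 0.4585 0.0765]
top net 0.78 [0.3061 0.3434 0.0739]
top net 0.69 [0.8224 0.0145 0.0672]
top dark [  0   0  24  24 548] [0.4555 0.2435 0.07  ]
top top rect ((471.4833679199219, 287.9659729003906), (158.7682342529297, 66.1161880493164), 67.97856903076172) 147
side net 0.94 [0.319  0.3689 0.0675]
side net 0.87 [0.6111 0.4927 0.069 ]
side net 0.68 [0.4753 0.3172 0.0708]
side net 0.62 [0.8282 0.0401 0.074 ]
side dark [  0   2  24  22 452] [0.4563 0.2447 0.07  ]
side top rect ((474.6042785644531, 291.2337951660156), (165.70870971679688, 69.94515991210938), 67.81761169433594) 1175
```

View pics/bl.png

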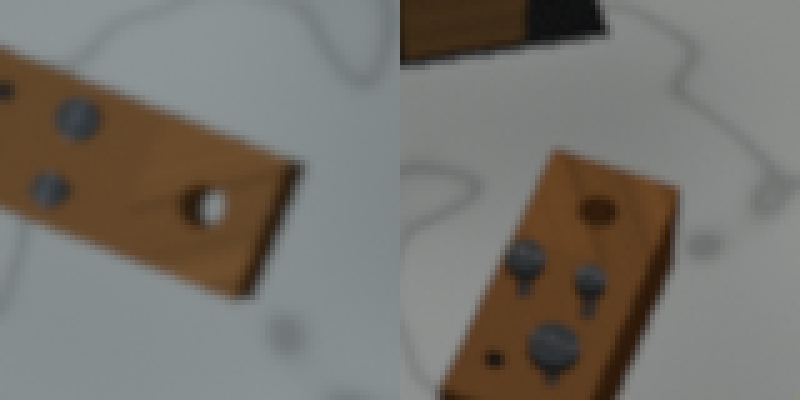

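Emit:
step_arm([
  [[0.015,-0.008,0.03,0.005,0,0.2,0],[0.015,-0.02,0.07,0.005,0,0.2,0],[0.015,-0.035,0.12,0.005,0,0.2,0],[0.015,-0.05,0.17,0.005,0,0.2,0],[0.015,-0.067,0.22,0.005,0,0.2,0],[0.015,-0.08,0.265,0.005,0,0.2,0],[0.015,-0.09,0.295,0.005,0,0.2,0],[0.015,-0.094,0.31,0.005,0,0.2,0]],
])

```text
time: 23.7
tool_pos: [0.4533, 0.2377, 0.2694]
tcp_rot: [-2.502, -1.897, 0.009]
wrist_force: [-0.0, -1.3, -1.5]
width: 0.298
```

Emit:
step_arm([
  [[0.015,0,0.001,0,0,0,0],[0.015,0,0.001,0,0,0,0],[0.015,0,0.001,-0.01,0,0,0],[0.015,0,0.001,-0.02,0,0,0],[0.015,0,0.001,-0.03,0,0,0],[0.015,0,0.001,-0.04,0,0,0],[0.015,0,0.001,-0.05,0,0,0],[0.015,0,0.001,-0.05,0,0,0]],
])

```text
time: 24.7
tool_pos: [0.4526, 0.2384, 0.2181]
tcp_rot: [-2.501, -1.896, 0.012]
wrist_force: [-0.3, -0.0, -1.3]
width: 0.295
```

```bash
python3 st.py; python3 look.py .09 .16 pics/e1.png
```

```text
24.7 [0.4526 0.2384 0.2181] toolz [-0.0081 -0.0025 -1.    ] [-0.2603 -0.0426 -1.3426] [ 0.028   0.0432 -0.0371]
[0.4526 0.2384 0.2181] 24.7 [-0.2603 -0.0426 -1.3426] [ 0.028   0.0432 -0.0371]
bar n 322 z pct [0.1245 0.1339 0.1357 0.1377 0.1456] ((454.55267333984375, 242.72586059570312), (26.91554832458496, 99.40182495117188), 75.22467041015625)
rod n 126 [0.4552 0.2454 0.1391]
handle face 122 [0.4582 0.2554 0.2199]
```

View pics/e1.png

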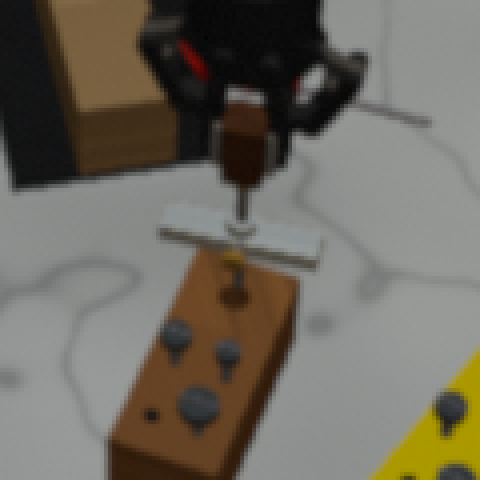

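Emit:
step_arm([
  [[0.015,0,0.001,0,0.1,-0.3,0],[0.015,0,0.001,0,0.1,-0.4,0],[0.015,0,0.001,-0.003,0.1,-0.4,0],[0.015,0,0.001,-0.006,0.1,-0.4,0],[0.015,0,0.001,-0.009,0.1,-0.4,0],[0.015,0,0.001,-0.012,0.1,-0.4,0],[0.015,0,0.001,-0.015,0.1,-0.4,0],[0.015,0,0.001,-0.018,0.1,-0.4,0]],
])

```text
time: 25.75
tool_pos: [0.453, 0.2396, 0.2006]
tcp_rot: [2.503, 1.898, -0.0]
wrist_force: [0.1, -0.4, -1.5]
width: 0.295
```

```bash
python3 st.py; python3 look.py .074 .15 pics/e2.png
```

```text
25.75 [0.453  0.2396 0.2006] toolz [ 0.     -0.0003 -1.    ] [ 0.1498 -0.3793 -1.4846] [-0.0199 -0.0125  0.0566]
[0.453  0.2396 0.2006] 25.75 [ 0.1498 -0.3793 -1.4846] [-0.0199 -0.0125  0.0566]
bar n 311 z pct [0.113  0.1167 0.1182 0.1201 0.1292] ((456.14654541015625, 245.34547424316406), (27.477392196655273, 100.31529998779297), 72.44430541992188)
rod n 121 [0.4561 0.2474 0.1215]
handle face 126 [0.4582 0.2563 0.2043]
```

View pics/e2.png

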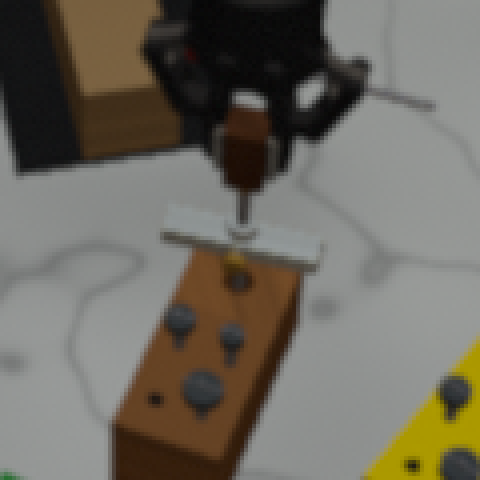

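The rod is about 8 mm into the hole (rod at (240,275), mouth at (238,282)) with no contact force, so I keep lowering.

Emit:
step_arm([
  [[0.015,0,0,-0.003,0,0,0],[0.015,0,0,-0.006,0,0,0],[0.015,0,0,-0.009,0,0,0],[0.015,0,0,-0.012,0,0,0],[0.015,0,0,-0.015,0,0,0],[0.015,0,0,-0.018,0,0,0],[0.015,0,0,-0.021,0,0,0],[0.015,0,0,-0.024,0,0,0]],
])

```text
time: 26.8
tool_pos: [0.4528, 0.2395, 0.176]
tcp_rot: [2.503, 1.898, -0.001]
wrist_force: [0.3, 0.5, -2.1]
width: 0.295
```

```bash
python3 st.py
```

```text
26.8 [0.4528 0.2395 0.176 ] toolz [-0.0005 -0.0006 -1.    ] [ 0.2969  0.5274 -2.1379] [-0.0062  0.0157 -0.0205]
```

Emit:
step_arm([
  [[0.015,0,0,-0.001,0,0,0],[0.015,0,0,-0.002,0,0,0],[0.015,0,0,-0.003,0,0,0],[0.015,0,0,-0.004,0,0,0],[0.015,0,0,-0.005,0,0,0],[0.015,0,0,-0.006,0,0,0],[0.015,0,0,-0.007,0,0,0],[0.015,0,0,-0.008,0,0,0]],
])

```text
time: 27.8
tool_pos: [0.4528, 0.2395, 0.1679]
tcp_rot: [2.503, 1.898, -0.001]
wrist_force: [0.1, 0.3, -2.0]
width: 0.299
```

Emit:
step_arm([
  [[0.015,0,0,-0.0001,0,0,0],[0.015,0,0,-0.0002,0,0,0],[0.015,0,0,-0.0004,0,0,0],[0.015,0,0,-0.0005,0,0,0],[0.015,0,0,-0.0006,0,0,0],[0.015,0,0,-0.0007,0,0,0],[0.015,0,0,-0.0008,0,0,0],[0.015,0,0,-0.0008,0,0,0]],
])

```text
time: 28.8
tool_pos: [0.4528, 0.2395, 0.1671]
tcp_rot: [2.503, 1.898, -0.001]
wrist_force: [0.1, 0.3, -1.4]
width: 0.298
```

```bash
python3 st.py
```

```text
28.8 [0.4528 0.2395 0.1671] toolz [-0.0007 -0.0006 -1.    ] [ 0.0506  0.3331 -1.4055] [ 0.0231 -0.0208  0.0074]
```

Emit:
step_arm([
  [[0.015,0,0,-0.0001,0,0,0],[0.015,0,0,-0.0002,0,0,0],[0.015,0,0,-0.0003,0,0,0],[0.015,0,0,-0.0004,0,0,0],[0.015,0,0,-0.0005,0,0,0],[0.015,0,0,-0.0006,0,0,0],[0.015,0,0,-0.0006,0,0,0],[0.015,0,0,-0.0006,0,0,0]],
])

```text
time: 29.8
tool_pos: [0.4528, 0.2395, 0.1665]
tcp_rot: [2.503, 1.898, -0.001]
wrist_force: [0.0, -0.5, -0.6]
width: 0.296
```

```bash
python3 st.py
```

```text
29.8 [0.4528 0.2395 0.1665] toolz [-0.0006 -0.0005 -1.    ] [ 0.01   -0.4635 -0.632 ] [-0.0184  0.019   0.0114]
```

Emit:
step_arm([
  [[0.015,0,0,-0.0001,0,0,0],[0.015,0,0,-0.0002,0,0,0],[0.015,0,0,-0.0003,0,0,0],[0.015,0,0,-0.0003,0,0,0],[0.015,0,0,-0.0003,0,0,0],[0.015,0,0,-0.0003,0,0,0],[0.015,0,0,-0.0003,0,0,0],[0.015,0,0,-0.0003,0,0,0]],
])

```text
time: 30.8
tool_pos: [0.4528, 0.2396, 0.1663]
tcp_rot: [2.503, 1.898, -0.001]
wrist_force: [-1.0, -0.7, 2.5]
width: 0.295
```

```bash
python3 st.py
```

```text
30.8 [0.4528 0.2396 0.1663] toolz [-0.0005 -0.0005 -1.    ] [-1.0025 -0.7177  2.5034] [-0.1266  0.2028  0.0064]
```

Contact is soft (about 4 N). Now I release.

Emit:
step_arm([
  [[0.026,0,0,0,0,0,0],[0.03,0,0,0,0,0,0],[0.04,0,0,0,0,0,0],[0.06,0,0,0,0,0,0],[0.085,0,0,0,0,0,0],[0.085,0,0,0,0,0,0],[0.085,0,0,0,0,0,0],[0.085,0,0,0,0,0,0]],
])

```text
time: 31.8
tool_pos: [0.4528, 0.2396, 0.1664]
tcp_rot: [2.503, 1.898, -0.001]
wrist_force: [0.6, 0.9, 0.4]
width: 0.99
```

Emit:
step_arm([
  [[0.085,0,0,0.01,0,0,0],[0.085,0,0,0.03,0,0,0],[0.085,0,0,0.05,0,0,0],[0.085,0,0,0.07,0,0,0],[0.085,0,0,0.1,0,0,0],[0.085,0.02,-0.04,0.12,0,0,0],[0.085,0.03,-0.09,0.13,0,0,0],[0.085,0.04,-0.13,0.13,0,0,0]],
])

```text
time: 32.8
tool_pos: [0.4939, 0.1083, 0.2988]
tcp_rot: [2.502, 1.897, 0.004]
wrist_force: [-0.1, 0.6, 0.4]
width: 0.995
```

```bash
python3 st.py; python3 - <<'E'
from h import *
np.set_printoptions(precision=4,suppress=True)
for c in("top","side"):
    im,d=read_camera(c);P=cloud(c,d);z=P[...,2];hsv=cv2.cvtColor(im,cv2.COLOR_BGR2HSV)
    n=np.hypot(P[...,0]-.455,P[...,1]-.243)
    m=(n<.06)&(z>.076)&(z<.1)&(hsv[...,1]<60);print(c,"bar",m.sum(),np.percentile(z[m],[5,50,95]),cv2.minAreaRect((P[m][:,:2]*1000).astype(np.float32)))
    m=(n<.03)&(z>.14)&(z<.23);print("handle zmax",np.percentile(z[m],[50,95,99]),np.median(P[m],0))
    m=(n<.03)&(z>.184)&(z<.196);print("top",m.sum(),P[m].mean(0))
    for t in("tin_mid","mug_mid","screwdriver"): print(t,[cam2w(c,r["xyz"]) for r in spot_in(c,t)[:1]])
    if c=="side": cv2.imwrite("pics/fin.png",cv2.resize(im[130:450,200:500],(600,640))[:600])
E
```

```text
32.8 [0.4939 0.1083 0.2988] toolz [ 0.0033 -0.0001 -1.    ] [-0.122   0.5777  0.4436] [-0.0169  0.0264  0.0202]
top bar 25 [0.0806 0.0858 0.0996] ((448.4830627441406, 284.1094055175781), (92.92391204833984, 28.79510498046875), 18.019412994384766)
handle zmax [0.1878 0.1904 0.1907] [0.4513 0.251  0.1878]
top 30 [0.4534 0.2509 0.188 ]
tin_mid [array([0.7511, 0.2189, 0.1099])]
mug_mid [array([ 0.3727, -0.3673,  0.0452])]
screwdriver [array([ 0.4505, -0.0137,  0.0213])]
side bar 331 [0.078  0.0836 0.0938] ((455.4444580078125, 245.98193359375), (92.56407165527344, 71.47341918945312), 17.31810188293457)
handle zmax [0.1792 0.1905 0.1928] [0.4567 0.2539 0.1792]
top 94 [0.4563 0.2462 0.188 ]
tin_mid [array([0.7604, 0.2503, 0.0895])]
mug_mid [array([ 0.3697, -0.3349,  0.0643])]
screwdriver [array([0.4323, 0.0021, 0.0175])]
```

View pics/fin.png

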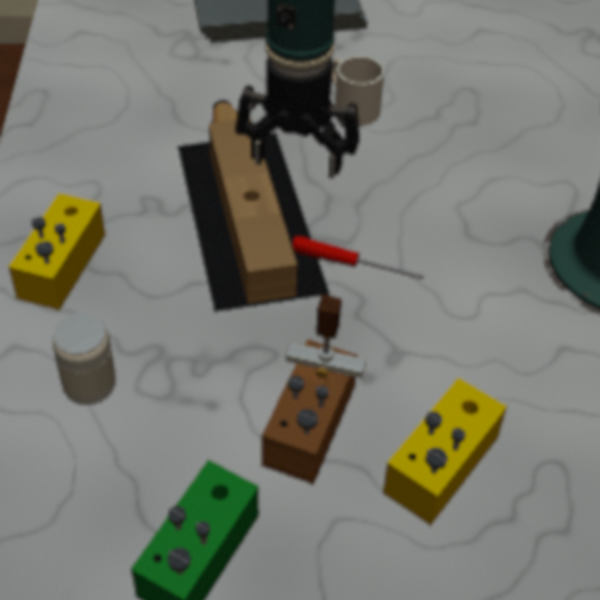

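The gauge stands upright in the brown block with its bar flat on the top at (325,360), handle at (330,310). The other things are where they were. The handle top is 28.8 mm lower than at the start, against 28.5 mm of slide while gauging, so the setting held.

```bash
python3 -c "
from workcell import *
print(finish_job())"
```

```text
the job is handed in; nothing more can be done
None
```

The job is handed in after about 33 s of the 64 s allowed. The gauge has measured the foot-rail hole and stands back in the brown bit block with its setting kept.

**Gauging:** I took the gauge from the brown block and lowered the rod into the leg hole. The last few millimetres went at about 1 to 2 mm/s. The rod bottomed about 28.5 mm below where the bar first touched the leg. I make the hole about 42 mm deep. That rests on a camera reading of the hole bottom and my estimate of how far the rod stuck out at the start, so treat it as good to about 3 mm.

**Holding:** I held it about 3 s at 9 to 10 N at the wrist, plus the gauge's 1.7 N weight. The highest reading was 10.6 N.

**Returning:** I set it back with about 4 N on the bar, below the 6 N that slides it, then opened the gripper and moved clear.

**Last checks:**
- **Setting:** the handle top dropped from 0.2168 to 0.188 m, or 28.8 mm, which agrees with the slide.
- **Placing:** the bar reads flat on the block top, at about 0.084 m to its upper face.
- **Other things:** the tin, mug and screwdriver look untouched in the side view. The top camera put the screwdriver about 2 cm from its first reading; the side camera put it within 5 mm, so I took the top reading as a detection error and did not chase it.

**Disagreements:**
- The two cameras differed by 3 to 5 mm on the positions. The fit of the rod in both holes allowed for that.
- A side force of 3 to 5 N showed at the wrist while the bar was pressed on the leg. I put it down to a tilt of about 0.2° and partly corrected it, but the force did not fully go away.

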